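# Wedge the rocking assembly jig steady

### The arm

A 6-joint arm with a two-finger parallel gripper is mounted at the origin on the work surface. World frame = base frame: x ahead of the robot, y to its left, z up, the work surface at z = 0. Lengths are in mm, angles in degrees, forces in N, time in s.
With the tool pointing down it reaches from about 350 to 800 mm from the base axis. Payload 7.3 kg.
Tool frame: the origin (TCP) lies between the finger pads; the fingertips stand 22 mm ahead of it and the grasp point (between the pads) lies 3 mm ahead of it; y points along the fingers, z is the direction in which the jaws open and shut, and the axes are right-handed (so a half turn about y gives the same grasp; the last joint's range is limited). The gripper opens to 85 mm and grips with 20 to 120 N. Pads are 22 mm wide; open, the fingers measure 114 mm over their backs; the gripper's body (76 mm by 85 mm) begins 54 mm behind the grasp point. The pads swing forward as they close: fully open they stand 13 mm farther back than shut.
Start: joints at [58.843, 19.595, 87.324, -0, 73.075, -8.365], TCP at [203.367, 484.029, 253.322] pointing down, gripper open.
Joint ranges: [-145.02, 145.02], [-44.19, 115.74], [2.07, 154.8], [-57.11, 237.11], [16.16, 152.29], [-177.93, 177.93]. Speed limits (degrees/s): [147.25, 147.25, 180, 180, 180, 180].

### API

Orientations are given as [roll, pitch, yaw] about the fixed x, y, z axes, in that order (R = Rz(yaw) Ry(pitch) Rx(roll)).
In Python, from workcell import arm gives the robot as it stands.
- The arm moves only by the tool play_rows, never from a script. Its argument "deltas" is a list of rows, each a list of 7 numbers: the shift along the tool's x, y, z in mm, then the turn, a rotation vector about the tool's x, y, z in rad, then the finger opening in mm, from 0 to 85.4. In form: [[dx, dy, dz, wx, wy, wz, hand], ...]. A call has exactly 8 rows; each row is the pose to reach, as a shift and turn from the pose commanded when the call began, along the tool's axes at that moment; what a row does not reach only later rows make up. A row lasts 1/12 s, in which the tool goes at most 41.7 mm and 7.16 degrees, less where a joint would pass 70% of its speed; a pose out of reach is approached as far as the arm can. A call with a gripper value outside its range is refused whole. The fingers move at their own pace and stop on an object; "newtons" is the grip in N (left out, the last holds). Time passes only in rows, so rows that repeat a pose let the fingers close, or fill a call up. It gives the time, the measured TCP pose, the force and the opening at its end, in the units of the state.
- arm.sense(): the state, without advancing time (a new reading comes with each control period).
- arm.read_camera(name): name is "scene" or "top" or "wrist"; returns a dict with "frame" (480x640x3 uint8, red, green, blue), "intrinsics" (3x3 intrinsics, pixels), "xyz" and "orientation" of the camera in the world; the wrist camera has in their place "tool_from_camera" (4x4, takes a point from camera to tool coordinates, whose origin is the TCP and whose axes are the tool frame's). Camera axes: x right, y up, looking along -z (the intrinsics and any distortion apply to the point x, -y, -z); pixel columns grow to the right and rows downward; lengths in mm; the calibration is good to about 2 mm. A picture is of the moment at which its call begins: read the wrist's pose just before it. There is no depth.
- arm.hand_in(): hands the job in, once; it reports no verdict.
Trained networks look in a picture, given as the dict that the camera call returned (one of the last four; its "shot" number tells which), for a name from the list of things; names that differ only in an ending like _2 or _b are one class to them, and where a whole thing is asked for, a point or a joint stands for the part that bears it (a point fixed in the world has none). Each returns a list of dicts, best first, with "p" (0 to 1); they miss things now and then, are a little off and sometimes report something else, mostly with a low value. They report only what shows in the picture. A call takes as long as a camera call. They do not tell look-alikes from the thing itself.
- arm.find_in(label, picture): "box" ([left, top, right, bottom] in pixels, round what is visible of it).
The state is a dict: "time_s": time; "qpos": joint angles; "qvel": joint speeds; "tau": joint torques, N m; "eef_pos": TCP position; "orientation": TCP orientation; "force": force on the tool from outside, world axes, zero at the start; "torque": the same for the moment, N m; "gripper_width": finger opening in mm.
Only numpy, scipy, OpenCV 4.12 (cv2) and the standard library are available. Lean on these libraries where they do the work, as an engineer would, in place of code of your own. Each camera call takes 0.05 s, during which the arm holds its last target.

### The job

The assembly jig rocks because the levelling foot under its yellow pad is too short. With the fingertips push the orange wedge along the bench, thin end first, under that foot until it is snug but does not jack the jig up, testing with a press on the yellow pad, so that the jig sits level and no longer rocks. Finish while still pressing down firmly on the yellow pad; never lift the wedge or the jig, do not shove the jig out of its place, and leave the loose parts around it alone.

Things in the scene. Friction and masses are not known exactly. Their poses are not given: they have to be found in the camera images.
- jig: Blue and steel jig, about 3 kg, loose. Plate 200 (x) x 280 (y) mm, underside 30 and top 42 mm above the bench, on ball-ended feet of 26 mm diameter at (+-80, +-115). Origin: on the bench under the plate's centre when level; z up; its -x side faces the robot within 0.25 rad. A clamp frame up to 109 mm high, black handle to -y, stands on the plate, 45 mm or more clear of the pad.
- foot_axis (a point): Centre of the top end of the short foot, at the plate's underside, 30 mm above the bench: jig (-80, 115, 30) mm, the corner near the robot on its left. Its ball end (26 mm diameter) stops 4 to 8.5 mm above the bench, different each time; the jig rests on the other three. Wedged too far, the jig leans, a neighbouring foot leaves the bench, and it is shoved along.
- pad_top (a point): Centre of the top of the yellow round pad above the short foot: hard, 32 mm diameter, 10 mm high, top 52 mm above the bench when level. Unwedged, about 2 to 3.2 N on it tips the jig about the diagonal of its side feet, the pad sinking 4 to 8.5 mm until the short foot lands; released, it falls back. Snugly wedged it hardly sinks.
- press_pad: The yellow pad, part of the jig. Origin: centre of its underside, on the plate's top, jig (-80, 115, 42) mm.
- wedge: Orange plastic wedge, about 0.15 kg, flat on the bench, 114 (x) x 50 mm (y). +x: thin end, pointing along the jig's -y to the short foot within 0.12 rad, 12 to 60 mm from it. 2 mm thick at the tip (x=57), rising evenly to 16 mm at x=-43, then a block 28 mm high to the flat heel face at x=-57. Origin: centre of underside. Slides at about 1 N; the push rises by 3 N or more once snug.
- wedge_tip (a point): Middle of the wedge's thin edge, at its underside, x = +57 mm on the wedge.
- wedge_heel (a point): Middle of the wedge's heel face, 10 mm above the bench, x = -57 mm on the wedge.
- bolt: Bystander: bolt standing on its head, 24 mm wide, 55 mm high. Origin: centre of the underside.
- spacer: Bystander: upright steel tube, 36 mm diameter, 40 mm high. Origin: centre of the underside.
- bracket: Bystander: dark steel angle, 50 x 60 mm, 45 mm high. Origin: centre of the underside.
- screwdriver: Bystander: red screwdriver lying flat, 200 mm long. Origin: underside, along its length.
- lever_arm: Bystander: flat steel lever with a black grip, 238 mm long, lying. Origin: underside.
- grease_jar: Bystander: jar of 64 mm diameter, 75 mm high. Origin: centre of the underside.
Things that resemble listed ones, but are neither listed nor needed, are in the scene too. Of the things that look like the wedge, the largest one is meant.

How it is judged:
By the outcome, as a careful person would: the job done as asked, in the order asked, and still so for the second after the job is handed in, while the arm keeps its last pose, push and grip.
It also fails if it takes over 48 s, if anything falls off the work surface, if the arm or the gripper's body presses on something with over 40 N, if the wrist force passes 120 N, or if a joint passes its speed limit or range.

## Working session

There is one attempt and no reset: what is moved stays moved. The work goes in short steps, Python scripts to look and compute and a tool call to move; the robot and the scene stay as the last step left them, time stands still between calls to the robot, and variables do not carry over. Pictures are saved under pics/ and viewed, and the job is handed in when it is done.

Besides the shell and the picture viewer there is one more tool, called after "Request:" by a JSON object that holds its "method" and its "body". play_rows: Moves the arm, as the interface text tells. Its arguments: {"type":"object","properties":{"deltas":{"type":"array","items":{"type":"array","items":{"type":"number"}}},"newtons":{"type":"number"}},"required":["deltas"]}

```bash
mkdir -p pics; ls
cat > h.py <<'E'
import numpy as np, cv2
from workcell import arm
from scipy.spatial.transform import Rotation as R
def cam(name):
    s=arm.sense(); p=arm.read_camera(name)
    return s,p
def save(p,fn,crop=None,scale=1):
    im=cv2.cvtColor(p["frame"],cv2.COLOR_RGB2BGR)
    if crop: l,t,r,b=crop; im=im[t:b,l:r]
    if scale!=1: im=cv2.resize(im,None,fx=scale,fy=scale,interpolation=cv2.INTER_CUBIC)
    cv2.imwrite(fn,im)
E
python3 - <<'E'
from h import *
s=arm.sense(); print(s)
for n in ["scene","top","wrist"]:
    s,p=cam(n); save(p,f"pics/{n}0.png")
    print(n,{k:v for k,v in p.items() if k!="frame"})
    if n!="wrist":
      for l in ["jig","wedge","press_pad","bolt","spacer","bracket","screwdriver","lever_arm","grease_jar"]:
        print(l,[(np.round(d["box"]).tolist(),round(d["p"],2)) for d in arm.find_in(l,p)][:4])
E
```

```text
pics
{'time_s': 0.0, 'qpos': array([ 5.88436265e+01,  1.96334613e+01,  8.73774050e+01,  1.43110698e-03,
        7.30762270e+01, -8.36341934e+00]), 'qvel': array([-0.03074507,  0.03374155, -0.0097343 , -0.00232323, -0.04022631,
        0.01348536]), 'tau': array([ 8.54406353e-04, -4.33682513e+01, -2.46011263e+01, -1.55794737e-04,
        8.14868370e-03, -2.12268799e-05]), 'eef_pos': array([203.14725591, 483.69494949, 252.65183434]), 'orientation': array([-9.00859680e+01,  1.40217747e-02, -2.27933823e+01]), 'force': array([0.38195951, 0.28171601, 0.45013148]), 'torque': array([-0.0473402 , -0.01029534, -0.01361964]), 'gripper_width': 85.31954535073183}
scene {'intrinsics': array([[465.35246036,   0.        , 313.8142432 ],
       [  0.        , 465.35246036, 238.0706686 ],
       [  0.        ,   0.        ,   1.        ]]), 'xyz': array([1137.43076876, -344.44126906,  625.3417875 ]), 'orientation': array([48.45498173, -0.25864084, 65.33852823]), 'shot': 1}
jig [([237.0, 195.0, 422.0, 317.0], 0.73)]
wedge [([304.0, 180.0, 338.0, 197.0], 0.91), ([347.0, 166.0, 383.0, 180.0], 0.74), ([36
[... 1069 characters left out ...]
)]
screwdriver [([457.0, 189.0, 466.0, 274.0], 0.78)]
lever_arm [([408.0, 235.0, 424.0, 331.0], 0.8)]
grease_jar [([408.0, 146.0, 438.0, 176.0], 0.75)]
wrist {'intrinsics': array([[351.63546899,   0.        , 324.61528571],
       [  0.        , 351.63546899, 236.67613695],
       [  0.        ,   0.        ,   1.        ]]), 'tool_from_camera': array([[ 5.07070625e-05, -9.49066544e-01, -3.15075694e-01,
        -8.09072672e+01],
       [ 9.62559376e-04,  3.15075595e-01, -9.49066090e-01,
        -1.20105527e+02],
       [ 9.99999535e-01, -2.55154711e-04,  9.29509458e-04,
         1.07389437e+00],
       [ 0.00000000e+00,  0.00000000e+00,  0.00000000e+00,
         1.00000000e+00]]), 'shot': 3}
```

View pics/scene0.png

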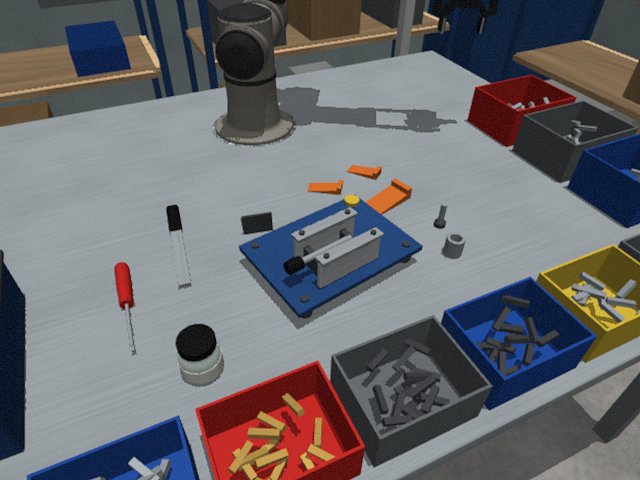

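View pics/top0.png

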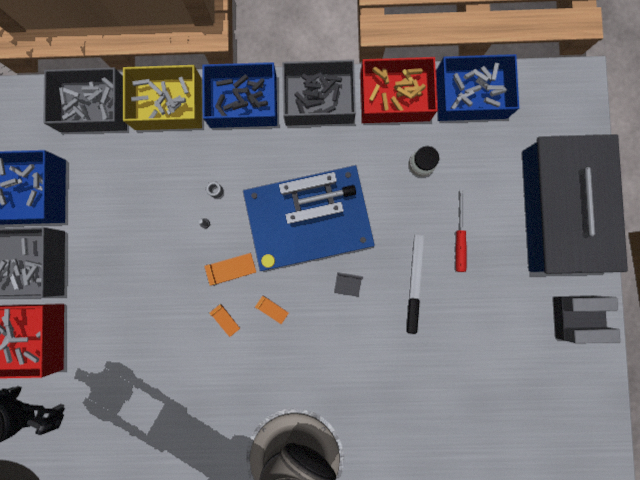

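View pics/wrist0.png

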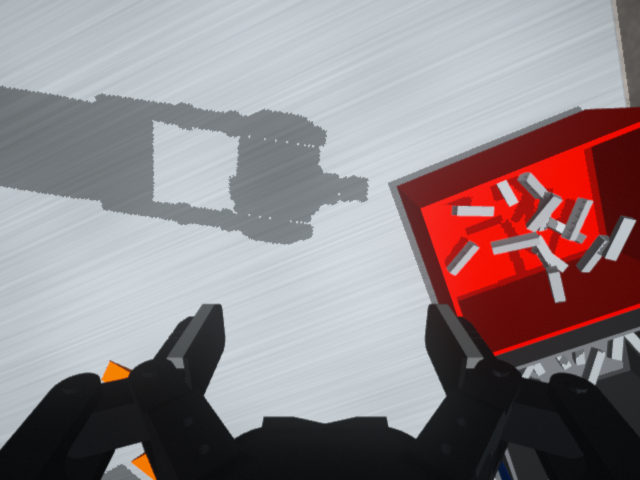

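The three wedge-like things in the top picture are at about (230,270), (225,320) and (272,309). The one at (230,270) is the largest, and it points at the corner with the yellow pad (268,261). I'll confirm that in an enlarged crop.

```bash
cat >> h.py <<'E'
def Rcam(p): return R.from_euler('xyz',p["orientation"],degrees=True).as_matrix()
def tool_T(s):
    T=np.eye(4); T[:3,:3]=R.from_euler('xyz',s["orientation"],degrees=True).as_matrix(); T[:3,3]=s["eef_pos"]; return T
def camT(p,s=None):
    if "tool_from_camera" in p: return tool_T(s)@p["tool_from_camera"]
    T=np.eye(4); T[:3,:3]=Rcam(p); T[:3,3]=p["xyz"]; return T
def unproj(p,uv,z,s=None):
    T=camT(p,s); K=p["intrinsics"]; uv=np.atleast_2d(uv).astype(float)
    d=np.c_[(uv[:,0]-K[0,2])/K[0,0],-(uv[:,1]-K[1,2])/K[1,1],-np.ones(len(uv))]@T[:3,:3].T
    t=(z-T[2,3])/d[:,2]; return T[:3,3]+d*t[:,None]
def proj(p,X,s=None):
    T=camT(p,s); K=p["intrinsics"]; c=(np.atleast_2d(X)-T[:3,3])@T[:3,:3]
    return np.c_[K[0,0]*c[:,0]/-c[:,2]+K[0,2],K[1,1]*c[:,1]/c[:,2]+K[1,2]]
E
python3 - <<'E'
from h import *
s,p=cam("top"); save(p,"pics/top_c.png",(190,150,390,350),4 if 0 else 3)
s,q=cam("scene"); save(q,"pics/scene_c.png",(230,140,480,325),3)
hsv=cv2.cvtColor(p["frame"],cv2.COLOR_RGB2HSV)
def blobs(m):
    n,l,st,c=cv2.connectedComponentsWithStats(m.astype(np.uint8))
    return [(st[i].tolist(),c[i].round(2).tolist()) for i in range(1,n) if st[i,4]>40]
for nm,pp in (("top",p),("scene",q)):
    hsv=cv2.cvtColor(pp["frame"],cv2.COLOR_RGB2HSV); H,S,V=[hsv[...,i] for i in range(3)]
    print(nm,"orange",blobs((H>7)&(H<17)&(S>200)&(V>120)))
    y=blobs((H>22)&(H<34)&(S>150)&(V>100)); print("yellow",y)
    for b,c in y:
        if b[4]<400: print(unproj(pp,c,47 if nm=="scene" else 50))
E
```

```text
top orange []
yellow [([123, 65, 72, 56, 1640], [162.93, 97.83]), ([152, 80, 10, 10, 47], [157.49, 83.43])]
[[906.28555056 311.89094224  50.        ]]
scene orange [([348, 166, 33, 10, 187], [363.45, 170.08]), ([308, 181, 34, 11, 234], [325.14, 186.6]), ([392, 180, 19, 11, 64], [401.62, 184.84]), ([367, 186, 40, 28, 433], [386.36, 198.73])]
yellow [([345, 195, 14, 11, 120], [351.69, 199.85]), ([540, 245, 100, 115, 2755], [595.58, 298.84]), ([603, 285, 13, 12, 84], [609.55, 291.44])]
[[469.44334952  51.26001869  47.        ]]
[[870.43912006 323.03217058  47.        ]]
```

View pics/top_c.png

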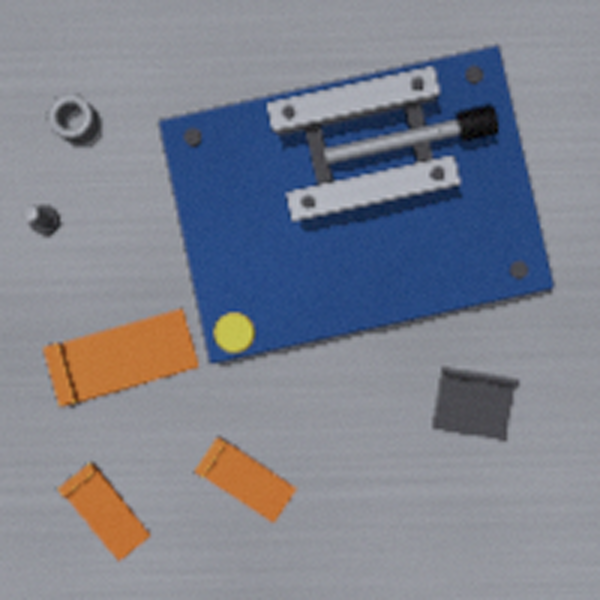

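View pics/scene_c.png

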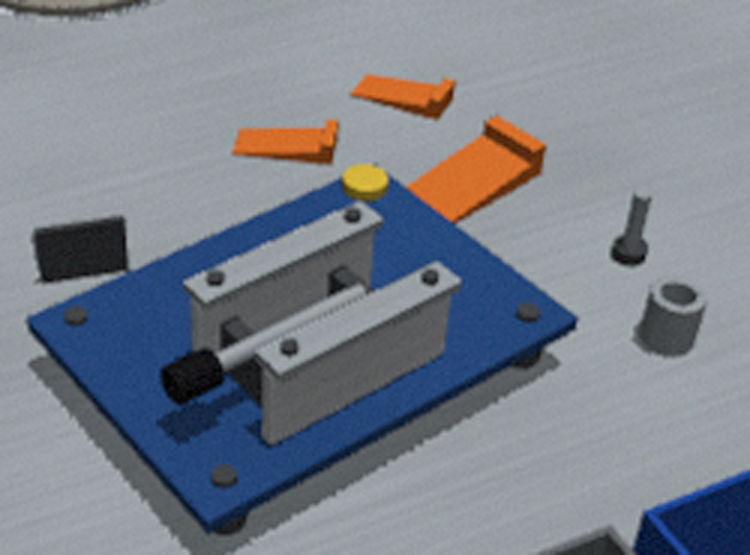

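Run:
```python
from h import *
from scipy.optimize import least_squares
s,p=cam("top"); s,q=cam("scene")
t=lambda a:np.array(a)/3+[190,150]-1/3
c=lambda a:np.array(a)/3+[230,140]-1/3
def pose(v,X): 
    a=v[2]; return np.c_[v[0]+np.cos(a)*X[:,0]-np.sin(a)*X[:,1], v[1]+np.sin(a)*X[:,0]+np.cos(a)*X[:,1], X[:,2]]
def fit(v0,T,S):
    def f(v):
        r=[]
        for pp,D in ((p,T),(q,S)):
            if D: r.append((proj(pp,pose(v,np.array([d[0] for d in D],float)))-np.array([d[1] for d in D])).ravel())
        return np.concatenate(r)
    o=least_squares(f,v0); print(o.x[:2].round(1),np.degrees(o.x[2]).round(2)); print(o.fun.reshape(-1,2).round(1).tolist()); return o.x
JT=[((100,140,42),t((161,121))),((100,-140,42),t((498,46))),((-100,-140,42),t((552,289))),((-100,140,42),t((211,362))),((-80,115,52),t((233.5,332)))]
JS=[((-100,-140,42),c((30,322))),((100,140,42),c((576,320))),((100,-140,42),c((212,522))),((-80,115,52),c((366,178)))]
j=fit([520,-50,0.2],JT,[]); fit(j,[],JS);j=fit(j,JT,JS)
WT=[((57,25,2),t((182,310))),((57,-25,2),t((198,367))),((-43,25,28),t((65,343))),((-43,-25,28),t((77,402)))]
WS=[((-43,25,28),c((535,156))),((-57,-25,28),c((492,118))),((-57,25,28),c((544,147)))]
w=fit([470,100,-1.3],WT,[]);w2=fit(w,WT,WS)
for ww in (w,w2):
    g=pose(ww,np.array([[57,0,0],[-57,0,10.]])); print("tip heel",g.round(1).tolist())
    fa=pose(j,np.array([[-80,115,52.]]))[0]; print("pad",fa.round(1))
    a=ww[2]; d=np.array([np.cos(a),np.sin(a)]); r=fa[:2]-ww[:2]; print("foot in wedge",d@r, -d[1]*r[0]+d[0]*r[1])
for n,pp,b in (("bolt",p,(202,223)),("spacer",p,(213,188)),("small1",p,(272,309)),("small2",p,(222,320)),("bracket",p,(346,283))): print(n,unproj(pp,b,15).round(0))
im=p["frame"].copy()
```

```text
[569.6 -46.1] 10.79
[[-1.0, -0.5], [0.7, -0.4], [1.1, 0.0], [-0.7, 0.7], [-0.1, 0.1]]
[572.8 -47.1] 11.52
[[-1.4, -0.9], [1.8, -1.1], [-0.3, 1.1], [-0.1, -0.4]]
[571.1 -46.3] 11.19
[[-1.2, -0.7], [0.4, -1.3], [1.4, -1.0], [-0.3, 0.4], [0.3, -0.2], [-1.3, -2.0], [1.7, -1.4], [-0.9, 0.0], [0.2, -0.9]]
[452.3 145.4] -75.1
[[0.7, -0.3], [0.9, 0.2], [-1.6, -0.1], [-0.0, 0.2]]
[453.2 144.2] -75.34
[[1.2, -0.6], [1.4, -0.0], [-1.1, -0.6], [0.4, -0.2], [-0.7, -1.5], [1.3, -1.2], [0.6, -0.9]]
tip heel [[467.0, 90.3, 0.0], [437.7, 200.5, 10.0]]
pad [470.3  51.   52. ]
foot in wedge 95.86486838264413 -6.970049764452341
tip heel [[467.6, 89.1, 0.0], [438.8, 199.4, 10.0]]
pad [470.3  51.   52. ]
foot in wedge 94.53328043147211 -7.096699439249615
bolt [[566. 214.  15.]]
spacer [[652. 186.  15.]]
small1 [[353.  47.  15.]]
small2 [[330. 168.  15.]]
bracket [[ 412. -133.   15.]]
```

The wedge is confirmed: it's the largest, with its thin end at the yellow-pad corner. I'm moving behind its heel, turned so tool x lies along the push, and closing the fingers.

Request:
{"method": "play_rows", "body": {"deltas": [[38,11,-18,0,0.114,0,60],[77,23,-37,0,0.228,0,30],[116,34,-55,0,0.342,0,0],[154,46,-74,0,0.456,0,0],[193,58,-92,0,0.57,0,0],[231,69,-110,0,0.685,0,0],[270,81,-129,0,0.8,0,0],[309,93,-147,0,0.914,0,0]], "newtons": 30}}

```text
time_s: 1.92
eef_pos: [418.6, 242.4, 165.8]
orientation: [-90.0, 0.0, -75.5]
force: [0.7, 0.8, -0.2]
gripper_width: -0.2
```

Run:
```python
from h import *
s,p=cam("wrist"); save(p,"pics/wrist1.png"); print(s["time_s"],s["eef_pos"],s["orientation"],s["gripper_width"],s["force"])
```

```text
1.9167 [418.61068746 242.37187311 165.7709824 ] [-8.99550346e+01  1.21851644e-02 -7.54851029e+01] -0.2301422263781624 [ 0.68082656  0.78474602 -0.15443191]
```

View pics/wrist1.png

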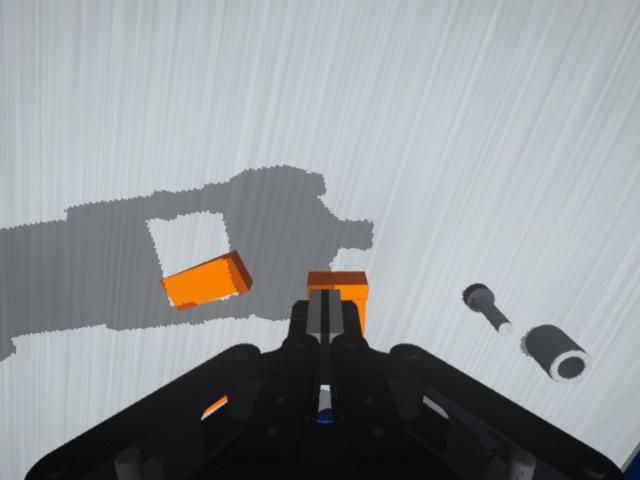

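Run:
```python
from h import *
s,p=cam("wrist"); save(p,"pics/w1c.png",(290,250,390,350),6)
b=unproj(p,[(308,272),(368,272)],0,s); tt=unproj(p,[(307.5,286),(368.5,286)],28,s)
print(b.round(1),tt.round(1))
T=tool_T(s)
for X in (b,tt): print(((X-T[:3,3])@T[:3,:3]).round(1), np.degrees(np.arctan2(*(X[1]-X[0])[[1,0]])))
```

```text
[[420.  189.4   0. ]
 [471.3 202.1   0. ]] [[420.8 189.9  28. ]
 [468.4 201.7  28. ]]
[[ 45.6 164.  -14.1]
 [ 45.6 164.   38.7]] 13.915276989887218
[[ 45.3 136.  -13.2]
 [ 45.3 136.   35.9]] 13.916760595242808
```

View pics/w1c.png

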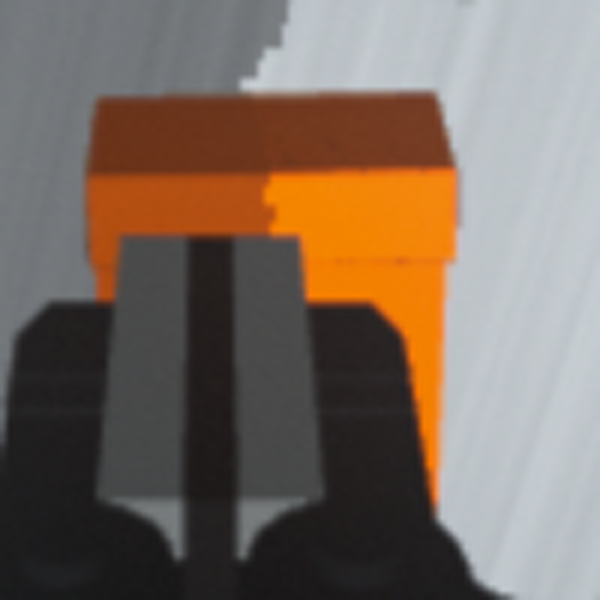

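Run:
```python
from h import *
s,p=cam("wrist")
b=unproj(p,[(306.2,266.1),(362.4,265.4)],0,s); tt=unproj(p,[(304.6,278.9),(365.7,278.1)],28,s)
T=tool_T(s)
for X in (b,tt): print(X.round(1).tolist(),X.mean(0).round(1),((X-T[:3,3])@T[:3,:3]).round(1).tolist(), np.linalg.norm(X[1]-X[0]).round(1),np.degrees(np.arctan2(*(X[1]-X[0])[[1,0]])).round(2))
```

```text
[[415.0, 196.8, 0.0], [462.6, 209.7, 0.0]] [438.8 203.3   0. ] [[40.2, 164.7, -15.6], [39.5, 164.6, 33.7]] 49.3 15.12
[[414.9, 197.8, 28.0], [462.2, 210.6, 28.0]] [438.6 204.2  28. ] [[39.4, 136.7, -15.5], [38.6, 136.6, 33.4]] 49.0 15.17
```

Request:
{"method": "play_rows", "body": {"deltas": [[0,20,4,0,-0.01,0,0],[0,45,4,0,-0.01,0,0],[0,70,4,0,-0.01,0,0],[0,95,4,0,-0.01,0,0],[0,110,4,0,-0.01,0,0],[0,112,4,0,-0.01,0,0],[0,112,4,0,-0.01,0,0],[0,112,4,0,-0.01,0,0]]}}

```text
time_s: 2.73
eef_pos: [421.6, 246.0, 55.0]
orientation: [-89.9, 0.0, -74.5]
force: [0.1, -0.2, 0.6]
gripper_width: 0.2
```

Request:
{"method": "play_rows", "body": {"deltas": [[0,8,0,0,0,0,0],[0,16,0,0,0,0,0],[0,25,0,0,0,0,0],[5,25,0,0,0,0,0],[12,25,0,0,0,0,0],[20,25,0,0,0,0,0],[26,25,0,0,0,0,0],[26,25,0,0,0,0,0]]}}

```text
time_s: 3.4
eef_pos: [429.0, 218.7, 29.3]
orientation: [-90.0, -0.0, -74.7]
force: [-0.4, -0.2, -0.9]
gripper_width: 0.3
```

Run:
```python
from h import *
s,p=cam("wrist"); save(p,"pics/wrist2.png"); print(s["eef_pos"],s["orientation"],s["force"])
s,p=cam("scene"); save(p,"pics/scene2.png",(280,120,480,270),4)
```

```text
[428.96005716 218.69041046  29.25600398] [-8.99704940e+01 -3.73282649e-03 -7.46798917e+01] [-0.35590892 -0.24300504 -0.91577333]
```

View pics/wrist2.png

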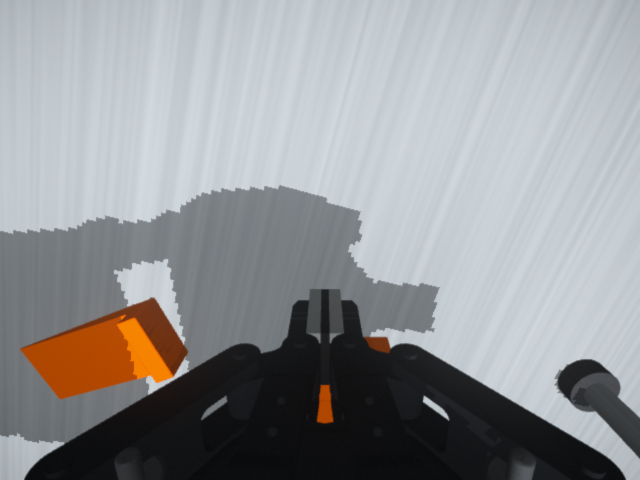

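View pics/scene2.png

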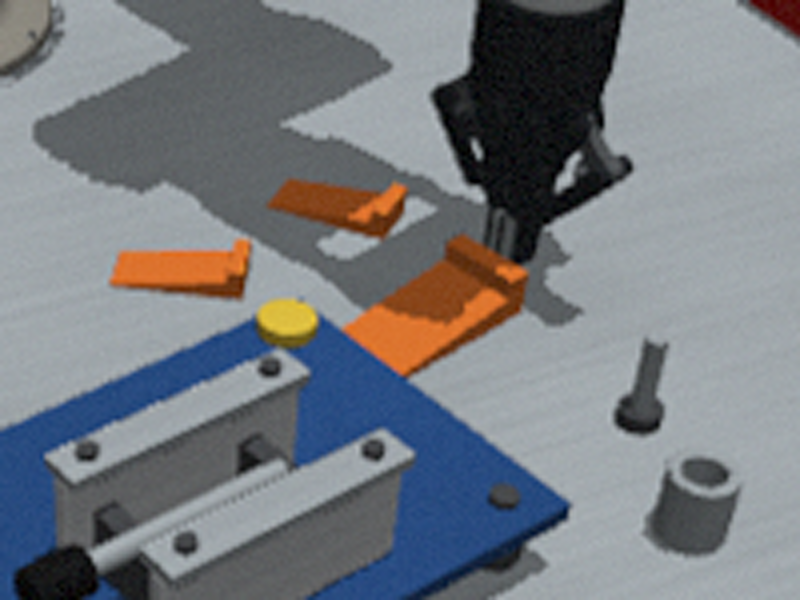

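Request:
{"method": "play_rows", "body": {"deltas": [[4,0,0,0,0,0,0],[8,0,0,0,0,0,0],[13,0,0,0,0,0,0],[19,0,0,0,0,0,0],[25,0,0,0,0,0,0],[31,0,0,0,0,0,0],[37,0,0,0,0,0,0],[42,0,0,0,0,0,0]]}}

```text
time_s: 4.17
eef_pos: [439.7, 178.8, 29.0]
orientation: [-90.0, 0.0, -74.6]
force: [-0.5, 1.7, 0.9]
gripper_width: -0.0
```

Run:
```python
from h import *
s,p=cam("wrist"); save(p,"pics/wrist3.png",(200,200,450,450),2); print(s["eef_pos"],s["orientation"],s["force"])
s,p=cam("scene"); save(p,"pics/scene3.png",(280,120,480,270),4)
s,p=cam("top"); save(p,"pics/top3.png",(190,200,310,320),5)
```

```text
[439.70905745 178.79167534  29.03644833] [-8.99935296e+01  3.32919686e-03 -7.46044526e+01] [-0.53885291  1.72002708  0.88587916]
```

View pics/top3.png

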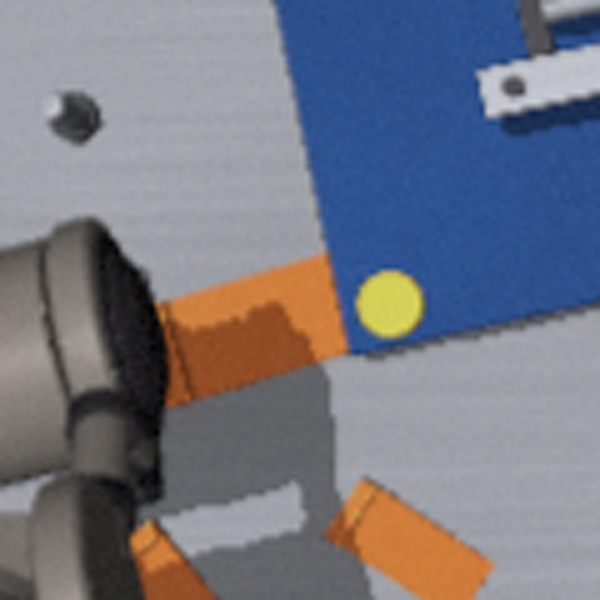

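View pics/scene3.png

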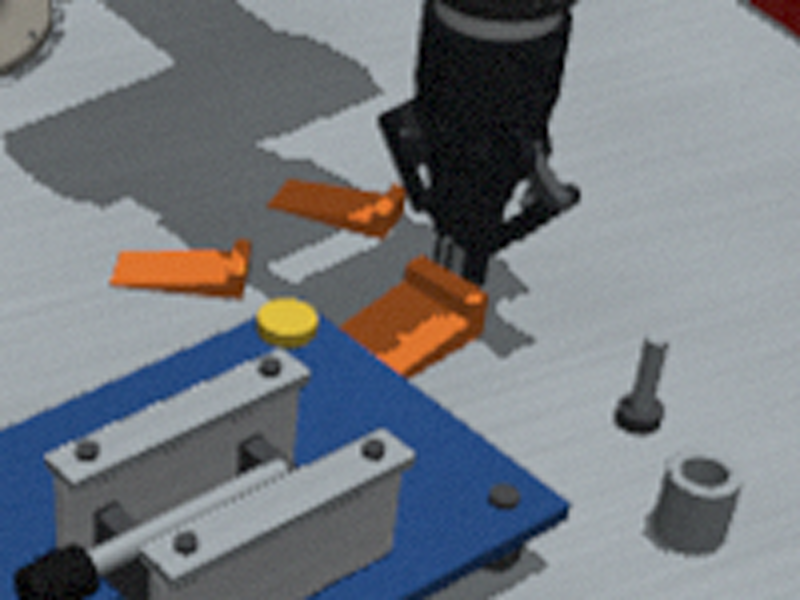

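Request:
{"method": "play_rows", "body": {"deltas": [[3,0,0,0,0,0,0],[6,0,0,0,0,0,0],[9,0,0,0,0,0,0],[11,0,0,0,0,0,0],[13,0,0,0,0,0,0],[15,0,0,0,0,0,0],[15.5,0,0,0,0,0,0],[16,0,0,0,0,0,0]]}}

```text
time_s: 4.98
eef_pos: [443.8, 164.0, 29.0]
orientation: [-90.0, 0.0, -74.6]
force: [-0.5, 0.4, -0.4]
gripper_width: 0.3
```

Request:
{"method": "play_rows", "body": {"deltas": [[0.3,0,0,0,0,0,0],[0.6,0,0,0,0,0,0],[0.9,0,0,0,0,0,0],[1.2,0,0,0,0,0,0],[1.5,0,0,0,0,0,0],[1.8,0,0,0,0,0,0],[2.1,0,0,0,0,0,0],[2.5,0,0,0,0,0,0]]}}

```text
time_s: 5.65
eef_pos: [444.4, 161.7, 29.0]
orientation: [-90.0, 0.0, -74.6]
force: [-0.2, 0.8, -0.6]
gripper_width: 0.4
```

Request:
{"method": "play_rows", "body": {"deltas": [[0.3,0,0,0,0,0,0],[0.6,0,0,0,0,0,0],[0.9,0,0,0,0,0,0],[1.2,0,0,0,0,0,0],[1.5,0,0,0,0,0,0],[1.8,0,0,0,0,0,0],[2.1,0,0,0,0,0,0],[2.5,0,0,0,0,0,0]]}}

```text
time_s: 6.32
eef_pos: [445.1, 159.2, 29.0]
orientation: [-90.0, 0.0, -74.6]
force: [0.8, 0.3, -0.5]
gripper_width: 0.2
```

Request:
{"method": "play_rows", "body": {"deltas": [[0.3,0,0,0,0,0,0],[0.6,0,0,0,0,0,0],[0.9,0,0,0,0,0,0],[1.2,0,0,0,0,0,0],[1.5,0,0,0,0,0,0],[1.8,0,0,0,0,0,0],[2.1,0,0,0,0,0,0],[2.5,0,0,0,0,0,0]]}}

```text
time_s: 6.98
eef_pos: [445.7, 156.8, 29.0]
orientation: [-90.0, 0.0, -74.6]
force: [0.8, 0.1, -0.2]
gripper_width: -0.3
```

Request:
{"method": "play_rows", "body": {"deltas": [[0.3,0,0,0,0,0,0],[0.6,0,0,0,0,0,0],[0.9,0,0,0,0,0,0],[1.2,0,0,0,0,0,0],[1.5,0,0,0,0,0,0],[1.8,0,0,0,0,0,0],[2.1,0,0,0,0,0,0],[2.5,0,0,0,0,0,0]]}}

```text
time_s: 7.65
eef_pos: [446.4, 154.4, 29.0]
orientation: [-90.0, 0.0, -74.6]
force: [0.2, 0.6, -0.8]
gripper_width: 0.0
```

Request:
{"method": "play_rows", "body": {"deltas": [[0.3,0,0,0,0,0,0],[0.6,0,0,0,0,0,0],[0.9,0,0,0,0,0,0],[1.2,0,0,0,0,0,0],[1.5,0,0,0,0,0,0],[1.8,0,0,0,0,0,0],[2.1,0,0,0,0,0,0],[2.5,0,0,0,0,0,0]]}}

```text
time_s: 8.32
eef_pos: [447.1, 152.0, 29.0]
orientation: [-90.0, 0.0, -74.6]
force: [-0.9, 0.5, -1.2]
gripper_width: -0.3
```

Run:
```python
from h import *
f=[]
for i in range(3):
    s,p=cam("wrist"); f.append(s["force"])
print(np.round(f,1).tolist(),s["eef_pos"])
s,p=cam("scene"); save(p,"pics/scene4.png",(280,120,480,270),4)
```

```text
[[-0.9, 0.5, -1.2], [0.1, 0.9, 0.1], [-0.5, 0.3, -0.9]] [447.08969808 151.96417948  29.00966117]
```

View pics/scene4.png

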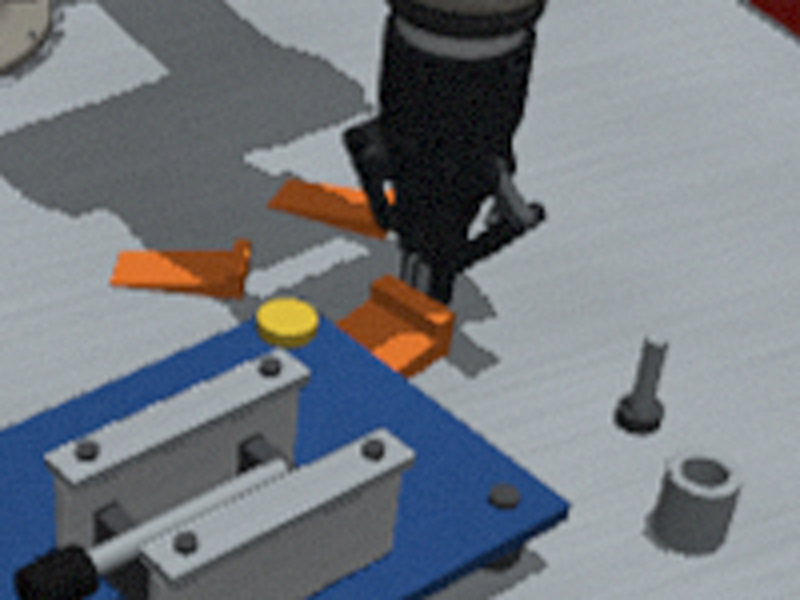

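Request:
{"method": "play_rows", "body": {"deltas": [[0.3,0,0,0,0,0,0],[0.6,0,0,0,0,0,0],[0.9,0,0,0,0,0,0],[1.2,0,0,0,0,0,0],[1.5,0,0,0,0,0,0],[1.8,0,0,0,0,0,0],[2.1,0,0,0,0,0,0],[2.5,0,0,0,0,0,0]]}}

```text
time_s: 9.18
eef_pos: [447.7, 149.7, 29.0]
orientation: [-90.0, 0.0, -74.6]
force: [-0.4, 2.4, 0.5]
gripper_width: 0.2
```

```bash
cat > f.py <<'E'
from h import *
f=[]
for i in range(3):
    s,p=cam("scene"); f.append(s["force"])
print(np.round(f,1).tolist(),s["eef_pos"].round(1),"push %.2f"%(np.mean(f,0)@[-.2614,.9652,0]))
# pad centroid in scene
hsv=cv2.cvtColor(p["frame"],cv2.COLOR_RGB2HSV)[180:220,330:375]; H,S,V=[hsv[...,i] for i in range(3)]
m=((H>20)&(H<34)&(S>120)&(V>150)); ys,xs=np.nonzero(m); print("pad px",xs.mean()+330,ys.mean()+180,m.sum())
E
python3 f.py
```

```text
[[-0.4, 2.4, 0.5], [0.3, 2.7, 1.0], [0.3, 2.7, -0.4]] [447.7 149.7  29. ] push 2.50
pad px 351.4054054054054 198.84684684684686 111
```

Push force has risen from about 0.6 N to 2.5 N, so contact is starting. I'm switching to 1 mm steps.

Request:
{"method": "play_rows", "body": {"deltas": [[0.2,0,0,0,0,0,0],[0.4,0,0,0,0,0,0],[0.6,0,0,0,0,0,0],[0.8,0,0,0,0,0,0],[1,0,0,0,0,0,0],[1,0,0,0,0,0,0],[1,0,0,0,0,0,0],[1,0,0,0,0,0,0]]}}

```text
time_s: 10.0
eef_pos: [448.0, 148.7, 29.0]
orientation: [-90.0, 0.0, -74.6]
force: [-0.9, 3.9, 1.1]
gripper_width: 0.1
```

```bash
python3 f.py
```

```text
[[-0.9, 3.9, 1.1], [-0.3, 3.7, 0.9], [-1.7, 3.3, 1.9]] [448.  148.7  29. ] push 3.75
pad px 351.4017857142857 198.80357142857142 112
```

Request:
{"method": "play_rows", "body": {"deltas": [[-6,0,0,0,0,0,0],[-12,0,0,0,0,0,0],[-12,-25,0,0,0,0,0],[-12,-55,0,0,0,0,0],[0,-80,0,0,0,0,0],[20,-85,0,0,0,0,0],[50,-85,-2,0,0,0,0],[70,-85,-4,0,0,0,0]]}}

```text
time_s: 10.82
eef_pos: [463.5, 78.9, 114.9]
orientation: [-89.9, -0.1, -74.5]
force: [-0.4, 0.4, -0.5]
gripper_width: -0.2
```

Request:
{"method": "play_rows", "body": {"deltas": [[15,0,0,0,0,0,0],[25,0,0,0,0,0,0],[30,5,0,0,0,0,0],[30,15,0,0,0,0,0],[30,25,0,0,0,0,0],[30,29,0,0,0,0,0],[30,29,0,0,0,0,0],[30,29,0,0,0,0,0]]}}

```text
time_s: 11.48
eef_pos: [470.5, 51.6, 84.8]
orientation: [-90.0, 0.0, -74.5]
force: [0.1, 0.1, 0.7]
gripper_width: 0.1
```

Run:
```python
from h import *
s,p=cam("wrist"); save(p,"pics/wrist5.png"); print(s["eef_pos"],s["orientation"],s["force"])
s,p=cam("scene"); save(p,"pics/scene5.png",(280,120,480,270),4)
```

```text
[470.54784771  51.63887234  84.80041875] [-9.00347454e+01  1.58882236e-02 -7.45450485e+01] [0.05205673 0.09075777 0.7487761 ]
```

View pics/wrist5.png

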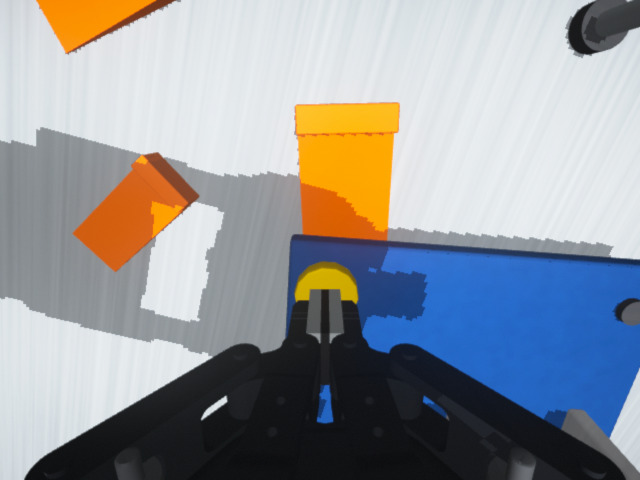

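View pics/scene5.png

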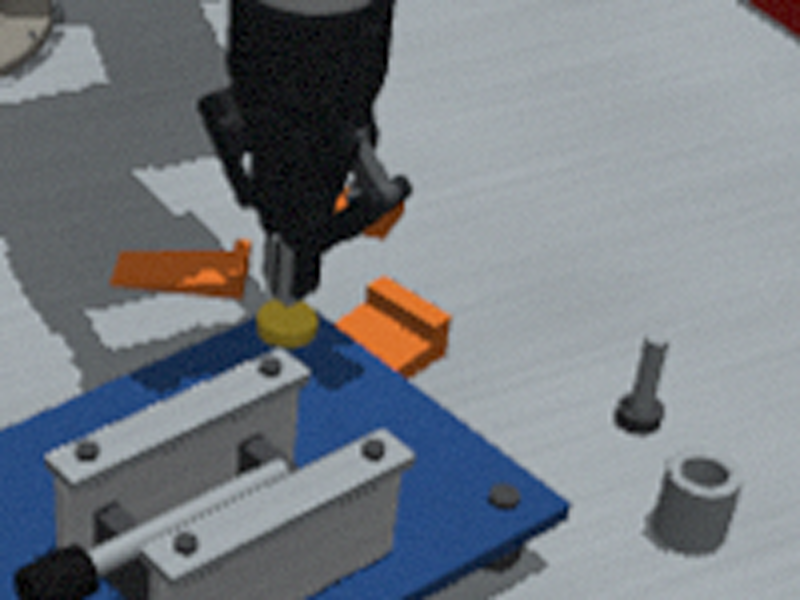

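Fingers are centred over the pad (327,285), and the wedge is under the corner. Next is the press test.

Request:
{"method": "play_rows", "body": {"deltas": [[0,3,0,0,0,0,0],[0,6,0,0,0,0,0],[0,8,0,0,0,0,0],[0,8.5,0,0,0,0,0],[0,9,0,0,0,0,0],[0,9.5,0,0,0,0,0],[0,10,0,0,0,0,0],[0,10,0,0,0,0,0]]}}

```text
time_s: 12.25
eef_pos: [470.7, 51.2, 75.0]
orientation: [-90.0, 0.0, -74.6]
force: [0.0, -1.0, -0.4]
gripper_width: -0.3
```

Request:
{"method": "play_rows", "body": {"deltas": [[0,0.3,0,0,0,0,0],[0,0.6,0,0,0,0,0],[0,0.8,0,0,0,0,0],[0,1,0,0,0,0,0],[0,1,0,0,0,0,0],[0,1,0,0,0,0,0],[0,1,0,0,0,0,0],[0,1,0,0,0,0,0]]}}

```text
time_s: 12.92
eef_pos: [470.7, 51.2, 74.0]
orientation: [-90.0, 0.0, -74.6]
force: [0.4, -0.5, -0.3]
gripper_width: 0.4
```

Request:
{"method": "play_rows", "body": {"deltas": [[0,0.2,0,0,0,0,0],[0,0.4,0,0,0,0,0],[0,0.6,0,0,0,0,0],[0,0.7,0,0,0,0,0],[0,0.7,0,0,0,0,0],[0,0.7,0,0,0,0,0],[0,0.7,0,0,0,0,0],[0,0.7,0,0,0,0,0]]}}

```text
time_s: 13.58
eef_pos: [470.7, 51.2, 73.4]
orientation: [-90.0, 0.0, -74.6]
force: [-1.8, 0.1, 4.0]
gripper_width: -0.1
```

Request:
{"method": "play_rows", "body": {"deltas": [[0,0.1,0,0,0,0,0],[0,0.2,0,0,0,0,0],[0,0.3,0,0,0,0,0],[0,0.4,0,0,0,0,0],[0,0.5,0,0,0,0,0],[0,0.5,0,0,0,0,0],[0,0.5,0,0,0,0,0],[0,0.5,0,0,0,0,0]]}}

```text
time_s: 14.25
eef_pos: [470.7, 51.2, 73.3]
orientation: [-90.0, -0.0, -74.6]
force: [-2.3, -0.0, 9.8]
gripper_width: -0.2
```

Request:
{"method": "play_rows", "body": {"deltas": [[0,0.1,0,0,0,0,0],[0,0.2,0,0,0,0,0],[0,0.3,0,0,0,0,0],[0,0.4,0,0,0,0,0],[0,0.5,0,0,0,0,0],[0,0.5,0,0,0,0,0],[0,0.5,0,0,0,0,0],[0,0.5,0,0,0,0,0]]}}

```text
time_s: 14.92
eef_pos: [470.7, 51.2, 73.2]
orientation: [-90.0, -0.0, -74.6]
force: [-3.8, 0.2, 13.4]
gripper_width: -0.5
```

Request:
{"method": "play_rows", "body": {"deltas": [[0,-0.8,0,0,0,0,0],[0,-1.5,0,0,0,0,0],[0,-1.5,0,0,0,0,0],[0,-1.5,0,0,0,0,0],[0,-1.5,0,0,0,0,0],[0,-1.5,0,0,0,0,0],[0,-1.5,0,0,0,0,0],[0,-1.5,0,0,0,0,0]]}}

```text
time_s: 15.58
eef_pos: [470.7, 51.2, 73.7]
orientation: [-90.0, 0.0, -74.6]
force: [-0.2, -0.8, 0.1]
gripper_width: -0.1
```

Request:
{"method": "play_rows", "body": {"deltas": [[0,0.1,0,0,0,0,0],[0,0.15,0,0,0,0,0],[0,0.15,0,0,0,0,0],[0,0.15,0,0,0,0,0],[0,0.15,0,0,0,0,0],[0,0.15,0,0,0,0,0],[0,0.15,0,0,0,0,0],[0,0.15,0,0,0,0,0]]}}

```text
time_s: 16.25
eef_pos: [470.7, 51.2, 73.7]
orientation: [-90.0, 0.0, -74.6]
force: [0.3, -0.2, -0.5]
gripper_width: 0.4
```

Request:
{"method": "play_rows", "body": {"deltas": [[0,0.1,0,0,0,0,0],[0,0.15,0,0,0,0,0],[0,0.15,0,0,0,0,0],[0,0.15,0,0,0,0,0],[0,0.15,0,0,0,0,0],[0,0.15,0,0,0,0,0],[0,0.15,0,0,0,0,0],[0,0.15,0,0,0,0,0]]}}

```text
time_s: 16.92
eef_pos: [470.7, 51.2, 73.5]
orientation: [-90.0, 0.0, -74.6]
force: [-0.2, -0.2, 1.2]
gripper_width: -0.3
```

Run:
```python
from h import *
f=[]
for i in range(3):
    s,p=cam("scene"); f.append(s["force"])
print(np.round(f,1).tolist(),s["eef_pos"].round(2))
save(p,"pics/scene6.png")
a=cv2.imread("pics/scene0.png"); b=cv2.imread("pics/scene6.png")
ga,gb=[cv2.cvtColor(x,cv2.COLOR_BGR2GRAY) for x in (a,b)]
for n,(x,y,w,h) in dict(corner_mxmy=(237,235,30,30),corner_px_my=(285,290,40,35),corner_pxpy=(395,225,40,45),clamp=(300,215,90,75),bolt=(428,200,25,35),bracket=(236,205,40,32),bench=(120,255,30,100)).items():
    pa=ga[y:y+h,x:x+w]; sr=gb[y-6:y+h+6,x-6:x+w+6]
    up=4; pa=cv2.resize(pa,None,fx=up,fy=up,interpolation=cv2.INTER_CUBIC); sr=cv2.resize(sr,None,fx=up,fy=up,interpolation=cv2.INTER_CUBIC)
    r=cv2.matchTemplate(sr,pa,cv2.TM_CCOEFF_NORMED); _,v,_,l=cv2.minMaxLoc(r); print(n,l[0]/up-6,l[1]/up-6,round(v,3))
```

```text
[[-0.2, -0.2, 1.2], [0.4, 0.5, 0.5], [-0.5, 0.4, 0.7]] [470.75  51.17  73.53]
corner_mxmy 0.0 0.0 0.997
corner_px_my 0.0 0.0 0.996
corner_pxpy 0.0 0.0 0.999
clamp 0.0 0.0 0.991
bolt 0.0 0.0 0.998
bracket 0.0 0.0 0.999
bench 0.0 0.0 0.998
```

The jig has not shifted in any view, and it carries 13 N with about 0.3 mm of sink and no tipping plateau. I'm applying the final firm press with a slight sideways relief.

Request:
{"method": "play_rows", "body": {"deltas": [[0,0.2,0,0,0,0,0],[0,0.5,-0.1,0,0,0,0],[0,0.8,-0.2,0,0,0,0],[0,1.1,-0.3,0,0,0,0],[0,1.4,-0.3,0,0,0,0],[0,1.6,-0.3,0,0,0,0],[0,1.6,-0.3,0,0,0,0],[0,1.6,-0.3,0,0,0,0]]}}

```text
time_s: 17.73
eef_pos: [470.7, 51.2, 73.2]
orientation: [-89.9, -0.0, -74.6]
force: [-3.3, -0.1, 15.3]
gripper_width: 0.3
```

Run:
```python
from h import *
f=[]
for i in range(3):
    s,p=cam("scene"); f.append(s["force"])
print(np.round(f,1).tolist(),s["eef_pos"].round(2))
save(p,"pics/scene7.png",(230,120,480,310),3)
```

```text
[[-3.3, -0.1, 15.3], [-3.8, 0.4, 15.4], [-3.7, 0.7, 15.5]] [470.71  51.22  73.18]
```

View pics/scene7.png

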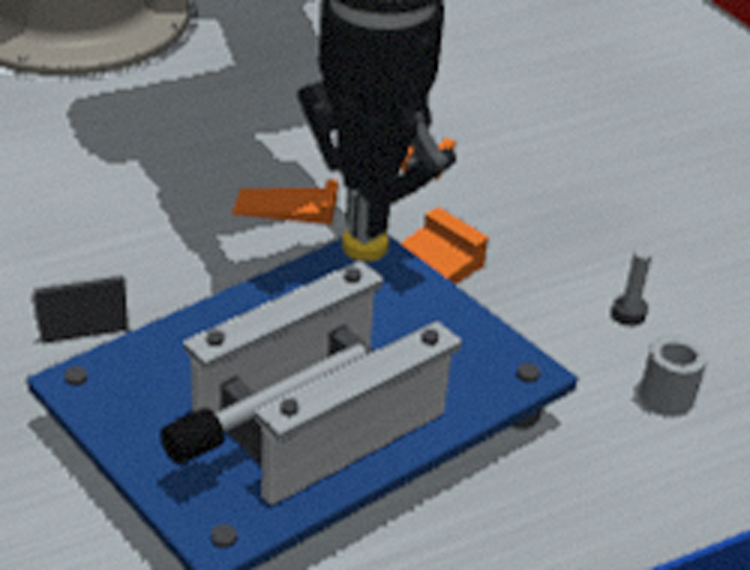

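The press holds at a steady 15 N, the jig sits level and in place, and the bystanders I can see are where they were. Handing in.

```bash
python3 -c "
from workcell import arm
print(arm.hand_in())"
```

```text
the job is handed in; nothing more can be done
None
```

The largest orange wedge is now snug under the short foot, and I handed the job in at about 18 s with the fingertips still pressing on the yellow pad.

- **Push:** I slid the wedge thin end first with closed fingertips. The push rose from about 0.6 N to 3.75 N, and I stopped there.
- **Press test:** The pad sank only about 0.3 mm between about 1 N and 13 N. There was no tipping at 2–3 N, so the jig no longer rocks.
- **Jig and loose parts:** The scene picture taken after the first press test showed no shift of the jig's other three corners, the clamp, the bolt or the bracket. I did not measure the other loose parts, but the arm never went near them.
- **Final press:** It held steadily at about 15 N, with a small sideways force of about 3.7 N that I could not fully remove.

I could not measure how far the wedge may have lifted the jig. From where the push began to rise, it is 0.5 mm at most. The camera estimates of the wedge's position disagreed by about 3 mm, so I relied on force for the final fit.

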